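# Switch on the kiln with its key

### The job

Take the kiln key, the one with the flat oblong bow, out of the wooden key block, push it fully down into the keyway of the round key switch on the grey kiln switch box, and turn it clockwise (seen from above) until it stops at on, about 80 degrees with the play. Let go and leave the key standing in the switch, with the switch on.

Things in the scene. Friction and masses are not known exactly. Their poses are not given: they have to be found in the camera images.
- key_bow (a point): Centre of the kiln key's bow, a black flat oblong grip: 14 mm thick along x (grip across this), 48 wide along y, 50 tall along z (up). Under it a steel blade, 6 (x) by 24 (y) mm, from 25 to 55 mm below this point. 70 g. Starts upright in the key block, this point 63 mm above the table; its blade has 1.5 mm play there: lift straight up over 30 mm. A half turn about z makes no difference.
- block: Fixed wooden key block, 60 (x) by 210 (y) by 38 mm high, origin under its centre. Three keys stand in its slots, at y = -70, 0 and 70 mm, in any order: the kiln key (oblong bow, its width along the block) and two bystanders, with a round head (30 mm across, 36 tall) and a square head (26 mm, 30 tall).
- keyway (a point): Mouth centre of the key switch: top of a round steel drum, 62 mm across, 60 mm above the table, 10 mm proud of a grey box (150x200x50 mm; its black knob, 110 mm off, is not used). z up. The slot is 34 mm long along y, 13 wide along x, 28 deep, with a sloping lead-in (46x25 mm at the top, 12 deep). Key y goes along slot y, either way round; when home its bow centre is 27 mm above this point.
- switch (a joint): Drum angle in rad: 0 off (the start), growing clockwise seen from above, to a firm stop at 1.05, on. Stays where it is left; 0.06 N m turns it. The blade has about 17 degrees of play before it drives the drum: turn the key about 80 degrees clockwise from straight to reach the stop. The drum's black mark points to one white tick when off, to the other when on. Turns about the keyway's z axis.
Things that resemble listed ones, but are neither listed nor needed, are in the scene too. What is shaped like the part that bears key_bow but pink or yellow is not meant.

How it is judged (in metres and radians):
On the way:
1. the kiln key stands in the keyway, pushed down to within 8 mm of the floor, with the switch not yet on (horizontal distance between key_bow and keyway below 0.02 m and z of key_bow in the frame of keyway below 0.035 m and angle between key_bow's own z axis and vertical below 0.45 rad and value of joint switch below 0.7 rad), for 0.1 s.
At the end, for the whole second after the job is handed in: The switch stands at on (drum at 0.7 rad or more of its 1.05 rad), at rest, and the kiln key stands upright in it (within 0.45 rad), its bow centre within 20 mm of the switch's axis and the blade within 8 mm of the keyway's floor (value of joint switch above 0.7 rad and horizontal distance between key_bow and keyway below 0.02 m and z of key_bow in the frame of keyway below 0.035 m and angle between key_bow's own z axis and vertical below 0.45 rad and velocity of joint switch between -0.1 and 0.1 rad/s); the robot touches nothing.
It also fails if it takes over 48 s, if anything falls off the work surface, if the arm or the gripper's body presses on something with over 40 N, if the wrist force passes 120 N, or if a joint passes its speed limit or range.

### The arm

A 7-joint arm with a two-finger parallel gripper is mounted at the origin on the work surface. World frame = base frame: x ahead of the robot, y to its left, z up, the work surface at z = 0. Lengths are in m, angles in degrees, forces in N, time in s.
With the tool pointing down it reaches from about 0.425 to 0.875 m from the base axis. Payload 4.7 kg.
Tool frame: the origin (TCP) lies between the finger pads; the fingertips stand env.finger_overhang ahead of it and the grasp point (between the pads) lies 5 mm behind it (env.finger_overhang is the distance from the TCP to the fingertips, in m); z points along the fingers, y is the line along which they close (so a half turn about z gives the same grasp; the last joint's range is limited). The gripper opens to 87 mm and grips with 3 to 60 N. Pads are 19 mm wide; open, the fingers measure 117 mm over their backs; the gripper's body (75 mm by 190 mm) begins 51 mm behind the grasp point.
Start: joints at [77.011, 18.392, -4.016, 83.108, 1.295, 78.541, -3.26], TCP at [0.155, -0.631, 0.237] pointing down, gripper open.
Joint ranges: [-163.93, 163.93], [-17.29, 119.83], [-79.2, 71.16], [3.27, 140.29], [-89.18, 269.18], [5.43, 117.66], [-154.24, 154.24]. Speed limits (degrees/s): [147.25, 147.25, 180, 180, 180, 180, 180].

### API

Orientations are given as [roll, pitch, yaw] about the fixed x, y, z axes, in that order (R = Rz(yaw) Ry(pitch) Rx(roll)).
In Python, from cell import telemetry, eyes, env, models gives the robot as it stands. The module is installed in compiled form; this text tells all that it offers.
- The arm moves only by the tool drive_tool, never from a script. Its arguments are lists of equal length, an entry for each row: "angular": the turn, a rotation vector about the tool's x, y, z in rad, a list of three; "delta_pos": the shift along the tool's x, y, z in cm, a list of three; "gripper": the finger opening in cm, from 0 to 8.7. A call has 1 to 20 rows; each row shifts and turns the commanded pose from where the row before left it, along the tool's axes as they then stand; what a row does not reach is not made up. A row lasts 1/10 s, in which the tool goes at most 50 mm and 8.59 degrees, less where a joint would pass 70% of its speed; a pose out of reach is approached as far as the arm can. A call with a gripper value outside its range is refused whole. The fingers move at their own pace and stop on an object; "squeeze" is the grip in N (left out, the last holds). Time passes only in rows, so rows that do not move let the fingers close. It gives the time, the measured TCP pose, the force, the opening and the grip force at its end, in the units of the state.
- telemetry.get_obs(): the state, without advancing time (a new reading comes with each control period).
- eyes.read_camera(name): name is "scene" or "top"; returns a dict with "pixels" (420x560x3 uint8, red, green, blue), "mtx" (3x3 intrinsics, pixels), "origin" and "orientation" of the camera in the world. Camera axes: x right, y down, z forward; pixel columns grow to the right and rows downward; lengths in m; the calibration is good to about 2 mm. A picture is of the moment at which its call begins. There is no depth.
- env.sign_off(): hands the job in; it is judged then, once.
Trained networks look in a picture, given as the dict that the camera call returned (one of the last four; its "shot" number tells which), for a name from the list of things; names that differ only in an ending like _2 or _b are one class to them, and where a whole thing is asked for, a point or a joint stands for the part that bears it (a point fixed in the world has none). Each returns a list of dicts, best first, with "p" (0 to 1); they miss things now and then, are a little off and sometimes report something else, mostly with a low value. They report only what shows in the picture. A call takes as long as a camera call. They do not tell look-alikes from the thing itself.
- models.search_frame(picture, target): "centre" ([column, row] in pixels, amid what is visible of it).
- models.cut_out(picture, target): "pixels" (420x560 bool, what is visible of it) and "centre" ([column, row] in pixels, amid what is visible of it).
The state is a dict: "time_s": time; "qpos": joint angles; "joint_velocities": joint speeds; "effort": joint torques, N m; "tool_pos": TCP position; "tool_rot": TCP orientation; "force": force on the tool from outside, world axes, zero at the start; "wrist_torque": the same for the moment, N m; "grip_width": finger opening in m; "grasp_force": force on a finger pad.
Only numpy, scipy, OpenCV 4.12 (cv2) and the standard library are available. Lean on these libraries where they do the work, as an engineer would, in place of code of your own. Each camera call takes 0.05 s, during which the arm holds its last target. There are 200 camera calls.

## Working session

There is one attempt and no reset: what is moved stays moved. The work goes in short steps, Python scripts to look and compute and a tool call to move; the robot and the scene stay as the last step left them, time stands still between calls to the robot, and variables do not carry over. Pictures are saved under pics/ and viewed, at most 10 in all, crops included, and the job is handed in when it is done.

Besides the shell and the picture viewer there is one more tool, called after "Request:" by a JSON object that holds its "api" and its "payload", one argument or row to a line. drive_tool: Moves the arm, as the interface text tells. Its arguments: {"type":"object","properties":{"angular":{"type":"array","items":{"type":"array","items":{"type":"number"}}},"delta_pos":{"type":"array","items":{"type":"array","items":{"type":"number"}}},"gripper":{"type":"array","items":{"type":"number"}},"squeeze":{"type":"number"}},"required":["angular","delta_pos","gripper"]}

```bash
mkdir -p pics; cat > h.py <<'E'
from cell import telemetry, eyes, env, models
import numpy as np, cv2
from scipy.spatial.transform import Rotation as R
def shot(n,f=None):
    p=eyes.read_camera(n)
    if f: cv2.imwrite('pics/'+f,p['pixels'][:,:,::-1])
    return p
def camR(p):
    o=np.array(p['orientation'],float)
    if o.shape==(3,3): return o
    return R.from_euler('xyz',o,degrees=True).as_matrix()
def back(p,uv,z):
    d=camR(p)@np.linalg.inv(p['mtx'])@np.array([uv[0],uv[1],1.]); c=np.array(p['origin'])
    return c+d*(z-c[2])/d[2]
def proj(p,X):
    q=np.array(p['mtx'])@camR(p).T@(np.array(X)-p['origin']); return q[:2]/q[2]
E
python3 - <<'E'
from h import *
np.set_printoptions(precision=3,suppress=True)
print(telemetry.get_obs(), env.finger_overhang)
for n in('scene','top'):
    p=shot(n,n+'0.png'); print(n,p['origin'],p['orientation'],p['mtx'])
    for t in('key_bow','block','switch','keyway'):
        try:
            for d in models.search_frame(p,t):
                z={'key_bow':.063,'block':.038,'switch':.06,'keyway':.06}[t]
                print(t,d['p'],d['centre'],back(p,d['centre'],z))
        except Exception as e: print(t,e)
E
```

```text
{'time_s': 0.0, 'qpos': array([77.011, 18.439, -4.016, 83.175,  1.297, 78.542, -3.26 ]), 'joint_velocities': array([-0.073,  0.011,  0.051,  0.025,  0.075,  0.015, -0.051]), 'effort': array([ -0.   , -49.129,  -0.404, -31.253,  -0.064,   0.044,   0.   ]), 'tool_pos': array([ 0.155, -0.631,  0.235]), 'tool_rot': array([-179.889,    0.008,   13.8  ]), 'force': array([-0.044, -0.467,  0.517]), 'wrist_torque': array([-0.009,  0.007,  0.011]), 'grasp_force': 0.0, 'grip_width': 0.08692548577976135} 0.014
scene [0.932 0.191 0.631] [-143.771   -0.488  117.029] [[381.3     0.    276.28 ]
 [  0.    381.3   209.423]
 [  0.      0.      1.   ]]
key_bow 0.86 [178.5, 129.5] [ 0.465 -0.281  0.063]
key_bow 0.83 [154.8, 231.7] [ 0.701 -0.162  0.063]
key_bow 0.79 [181.9, 175.8] [ 0.571 -0.196  0.063]
key_bow 0.72 [249.8, 161.7] [ 0.476 -0.096  0.063]
key_bow 0.59 [214.8, 147.2] [ 0.474 -0.181  0.063]
block 0.89 [189.1, 197.3] [ 0.595 -0.168  0.038]
switch 0.75 [349.0, 230.9] [0.539 0.142 0.06 ]
keyway 0.63 [348.7, 233.3] [0.544 0.144 0.06 ]
top [0.43  0.011 0.855] [-169.146   -0.277  -88.691] [[411.636   0.    283.468]
 [  0.    411.636 208.398]
 [  0.      0.      1.   ]]
key_bow 0.74 [345.2, 272.0] [ 0.461 -0.11   0.063]
key_bow 0.69 [438.6, 276.1] [ 0.458 -0.288  0.063]
key_bow 0.56 [386.8, 211.0] [ 0.581 -0.192  0.063]
key_bow 0.56 [371.5, 157.6] [ 0.69  -0.164  0.063]
key_bow 0.52 [391.5, 271.0] [ 0.465 -0.198  0.063]
block 0.66 [372.9, 222.5] [ 0.562 -0.17   0.038]
switch 0.66 [215.1, 233.5] [0.529 0.142 0.06 ]
keyway 0.85 [214.3, 232.6] [0.531 0.143 0.06 ]
```

View pics/scene0.png

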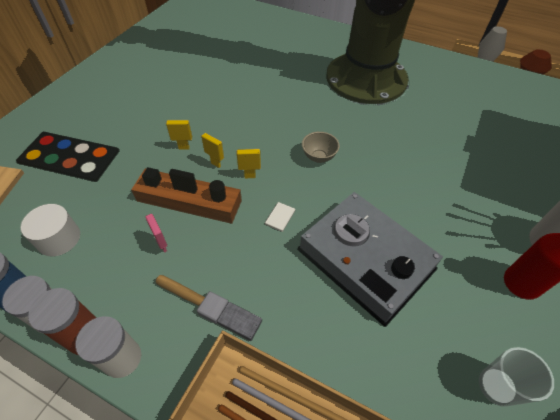

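View pics/top0.png

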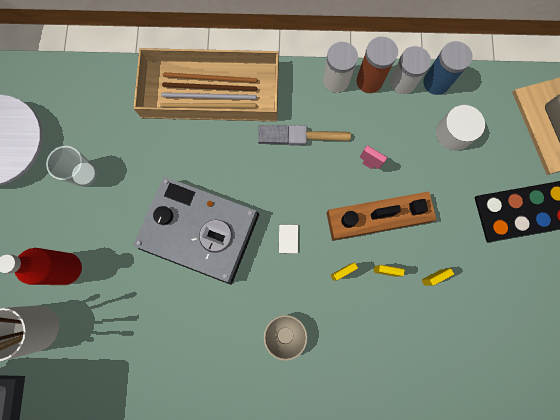

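The top view shows the block at (382,216), with black heads: round (350,219), oblong (386,211) and square (419,207). The switch drum is at (215,236). 

Possible mix-ups for the kiln key in the top view:
- pink (373,157)
- yellow (345,271), (391,271) and (438,276)
- black round (350,219)
- black square (419,207)

My choice is the black oblong at (386,211). I'll check it in a close crop.

```bash
python3 - <<'E'
from h import *
np.set_printoptions(precision=4,suppress=True)
p=shot('top'); s=shot('scene')
im=p['pixels'][:,:,::-1]; 
a=cv2.resize(im[185:250,320:445],None,fx=6,fy=6,interpolation=cv2.INTER_CUBIC)[:,:750]
b=cv2.resize(im[205:270,180:250],None,fx=3,fy=3,interpolation=cv2.INTER_CUBIC)
c=np.zeros((600,750,3),np.uint8); c[:390]=a; c[400:595,:210]=b
i2=s['pixels'][:,:,::-1]
d=cv2.resize(i2[160:225,125:250],None,fx=3,fy=3); c[400:595,220:595]=d
cv2.imwrite('pics/crop.png',c)
def axis(p,m,z):
    v,u=np.nonzero(m); P=np.array([back(p,q,z)[:2] for q in zip(u,v)]).astype(np.float32)
    r=cv2.minAreaRect(P); bx=cv2.boxPoints(r)
    e=[bx[1]-bx[0],bx[2]-bx[1]]; e=max(e,key=np.linalg.norm)
    return r, np.degrees(np.arctan2(e[1],e[0])), P.mean(0)
for n,q in(('top',p),('scene',s)):
    for t,z in(('block',.038),('key_bow',.088),('switch',.06)):
        for d in models.cut_out(q,t): print(n,t,round(d['p'],2),np.round(d['centre'],1),d['pixels'].sum(),*axis(q,d['pixels'],z))
# slot: dark pixels in drum
for n,q,box in(('top',p,(203,222,228,250)),('scene',s,(340,218,366,240))):
    g=cv2.cvtColor(q['pixels'],cv2.COLOR_RGB2GRAY); m=np.zeros_like(g,bool); u0,v0,u1,v1=box
    m[v0:v1,u0:u1]=g[v0:v1,u0:u1]<50; print(n,'slot',m.sum(),*axis(q,m,.06))
E
```

```text
top block 0.87 [373.  219.1] 2662 ((0.5767059922218323, -0.18679800629615784), (0.06605669111013412, 0.2168620377779007), 12.238082885742188) -77.7619 [ 0.5743 -0.1834]
top key_bow 0.61 [385.4 208.8] 303 ((0.5746482610702515, -0.18298225104808807), (0.020833788439631462, 0.0593591071665287), 14.369890213012695) -75.630135 [ 0.5744 -0.1829]
top key_bow 0.59 [347.1 273.2] 202 ((0.4616740345954895, -0.10422245413064957), (0.015386972576379776, 0.04994574561715126), 27.260787963867188) -62.739212 [ 0.4617 -0.105 ]
top key_bow 0.58 [372.9 159.7] 381 ((0.6794362664222717, -0.15925806760787964), (0.047771286219358444, 0.03745980188250542), 58.58258056640625) 58.582516 [ 0.6812 -0.1608]
top key_bow 0.55 [390.8 274.7] 259 ((0.4650653898715973, -0.18627482652664185), (0.05414314940571785, 0.0174313522875309), 80.74748229980469) 80.747505 [ 0.4648 -0.1864]
top key_bow 0.52 [438.3 280.5] 329 ((0.45569589734077454, -0.2769407331943512), (0.02183505706489086, 0.05886037275195122), 29.173128128051758) -60.826897 [ 0.4559 -0.2767]
top switch 0.76 [214.6 233.7] 836 ((0.5257797837257385, 0.14180043339
[... 553 characters left out ...]
0397458076), 57.914249420166016) 57.914272 [ 0.7089 -0.145 ]
scene key_bow 0.77 [183.4 179. ] 517 ((0.5954643487930298, -0.16990458965301514), (0.07364930957555771, 0.04278010502457619), 48.42097473144531) 48.420948 [ 0.5956 -0.1704]
scene key_bow 0.76 [212.2 149.9] 436 ((0.4983709454536438, -0.16500826179981232), (0.09859581291675568, 0.034738775342702866), 43.15907669067383) 43.15906 [ 0.4989 -0.1659]
top slot 113 ((0.5158252716064453, 0.14422550797462463), (0.03239695727825165, 0.03304501995444298), 70.85662078857422) -19.143375 [0.5246 0.1413]
scene slot 82 ((0.5367650985717773, 0.14590725302696228), (0.031233837828040123, 0.009555432014167309), 70.07890319824219) 70.0789 [0.5369 0.1462]
```

View pics/crop.png

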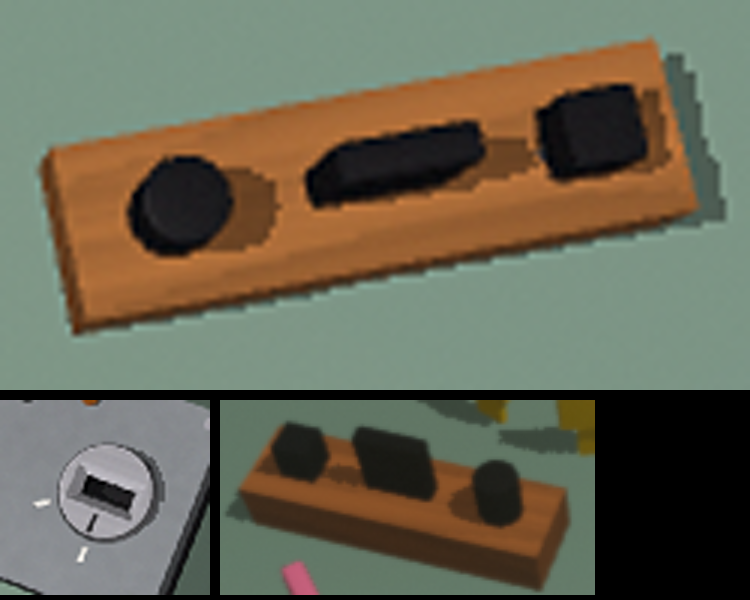

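The crop confirms that the middle black head, (386,211) in the top view and (183,180) in the scene view, is the flat oblong bow. Next I'll fit the geometry in both views.

```bash
cat > fit.py <<'E'
from h import *
from scipy.optimize import minimize
def boxpts(x,y,yaw,zc,dim):
    c=np.array([[a,b,d] for a in(-.5,.5) for b in(-.5,.5) for d in(-.5,.5)])*dim
    return c@R.from_euler('z',yaw,degrees=True).as_matrix().T+[x,y,zc]
def cyl(x,y,_,zc,dim):
    t=np.linspace(0,2*np.pi,40); r=dim[0]/2
    return np.array([[x+r*np.cos(a),y+r*np.sin(a),zc+s*dim[2]/2] for a in t for s in(-1,1)])
def hullmask(p,P):
    m=np.zeros((840*2,560*4),np.uint8)[:1680]; u=np.array([proj(p,X) for X in P])*4+1.5
    cv2.fillConvexPoly(m,cv2.convexHull(np.round(u).astype(np.int32)),1)
    return cv2.resize(m.astype(np.float32),(560,420),interpolation=cv2.INTER_AREA)
def fit(views,x0,zc,dim,shape=boxpts):
    def cost(v):
        c=0
        for p,m in views:
            h=hullmask(p,shape(*v,zc,np.array(dim))); c+=1-np.minimum(h,m).sum()/np.maximum(h,m).sum()
        return c
    s=np.array([x0]+[np.array(x0)+d for d in((.012,0,0),(0,.012,0),(0,0,12))])
    r=minimize(cost,x0,method='Nelder-Mead',options=dict(initial_simplex=s,xatol=1e-4,fatol=1e-4))
    return r.x,r.fun
def near(q,t,uv,tol=20):
    for d in models.cut_out(q,t):
        if np.hypot(*(np.array(d['centre'])-uv))<tol: return d['pixels'].astype(np.float32)
E
python3 - <<'E'
from fit import *
np.set_printoptions(precision=4,suppress=True)
p=shot('top'); s=shot('scene')
def dark(q,uv,r=16,th=45):
    m=(q['pixels'].max(2)<th).astype(np.uint8); n,l,st,c=cv2.connectedComponentsWithStats(m)
    k=1+np.argmin(np.hypot(*(c[1:]-uv).T)); return (l==k).astype(np.float32)
for nm,vs in(('net',[(p,near(p,'key_bow',(386,209))),(s,near(s,'key_bow',(183,179)))]),('dark',[(p,dark(p,(386,211))),(s,dark(s,(183,180)))])):
    for v in(vs,vs[:1],vs[1:]):
        print('key',nm,[m.sum() for _,m in v],*fit(v,(.577,-.187,12),.063,(.014,.048,.05)))
vs=[(p,near(p,'block',(380,217))),(s,near(s,'block',(189,198)))]
print('block',*fit(vs,(.577,-.187,12),.019,(.06,.21,.038)))
vs=[(p,near(p,'switch',(215,235))),(s,near(s,'switch',(350,230)))]
for v in(vs,vs[:1],vs[1:]): print('drum',*fit(v,(.528,.142,0),.055,(.062,.062,.01),cyl))
for q,c in((p,[(167,180),(258,210),(232,283),(138,247)]),(s,[(355,197),(439,256),(386,307),(301,244)])):
    print(np.array([back(q,u,.05)[:2] for u in c]))
E
```

```text
key net [np.float32(261.0), np.float32(493.0)] [ 0.5793 -0.1877 12.909 ] 0.3152555227279663
key net [np.float32(261.0)] [ 0.5792 -0.1891 14.4464] 0.15602117776870728
key net [np.float32(493.0)] [ 0.5814 -0.1848  7.6598] 0.12473595142364502
key dark [np.float32(256.0), np.float32(453.0)] [ 0.5791 -0.1884 14.2627] 0.3902300000190735
key dark [np.float32(256.0)] [ 0.5792 -0.1891 14.3399] 0.16632652282714844
key dark [np.float32(453.0)] [ 0.5814 -0.1866  0.5139] 0.1639363169670105
block [ 0.5794 -0.1871 11.9184] 0.5294342637062073
drum [0.5275 0.1431 2.7118] 0.2510841488838196
drum [0.5258 0.1419 2.3724] 0.059214234352111816
drum [ 0.5315  0.1452 -0.0421] 0.0487019419670105
[[0.6368 0.2461]
 [0.5797 0.0608]
 [0.4358 0.1058]
 [0.5007 0.2923]]
[[0.4533 0.1242]
 [0.5094 0.2996]
 [0.6416 0.2453]
 [0.5977 0.0756]]
```

Request:
{"api": "drive_tool", "payload": {
  "angular": [
    [0, 0, 0],
    [0, 0, 0],
    [0, 0, 0],
    [0, 0, 0],
    [0, 0, 0],
    [0, 0, 0],
    [0, 0, 0],
    [0, 0, 0],
    [0, 0, 0],
    [0, 0, 0],
    [0, 0, 0],
    [0, 0, 0],
    [0, 0, 0],
    [0, 0, 0],
    [0, 0, 0],
    [0, 0, 0]
  ],
  "delta_pos": [
    [3.23, -2.06, 0],
    [3.23, -2.06, 0],
    [3.23, -2.06, 0],
    [3.23, -2.06, 0],
    [3.23, -2.06, 0],
    [3.23, -2.06, 0],
    [3.23, -2.06, 0],
    [3.23, -2.06, 0],
    [3.23, -2.06, 0],
    [3.23, -2.06, 0],
    [3.23, -2.06, 0],
    [3.23, -2.06, 0],
    [3.23, -2.06, 0],
    [3.23, -2.06, 0],
    [3.23, -2.06, 0],
    [3.23, -2.06, 0]
  ],
  "gripper": [8, 8, 8, 8, 8, 8, 8, 8, 8, 8, 8, 8, 8, 8, 8, 8]
}}

```text
time_s: 2.9
tool_pos: [0.5792, -0.1869, 0.2367]
tool_rot: [180.0, -0.0, 13.8]
force: [0.3, -0.8, -0.2]
grip_width: 0.0801
grasp_force: 0.0
```

Request:
{"api": "drive_tool", "payload": {
  "angular": [
    [0, 0, -0.128],
    [0, 0, -0.128],
    [0, 0, -0.128],
    [0, 0, -0.128],
    [0, 0, -0.128],
    [0, 0, -0.128],
    [0, 0, -0.128],
    [0, 0, -0.128],
    [0, 0, -0.128],
    [0, 0, -0.128],
    [0, 0, -0.128],
    [0, 0, -0.128],
    [0, 0, 0],
    [0, 0, 0]
  ],
  "delta_pos": [
    [0, 0, 0.62],
    [0, 0, 0.62],
    [0, 0, 0.62],
    [0, 0, 0.62],
    [0, 0, 0.62],
    [0, 0, 0.62],
    [0, 0, 0.62],
    [0, 0, 0.62],
    [0, 0, 0.62],
    [0, 0, 0.62],
    [0, 0, 0.62],
    [0, 0, 0.62],
    [0, 0, 0],
    [0, 0, 0]
  ],
  "gripper": [7, 7, 7, 7, 7, 7, 7, 7, 7, 7, 7, 7, 7, 7]
}}

```text
time_s: 4.3
tool_pos: [0.5782, -0.1881, 0.1622]
tool_rot: [-180.0, -0.0, 101.6]
force: [0.2, 0.1, 0.3]
grip_width: 0.0701
grasp_force: 0.0
```

```bash
python3 - <<'E'
from h import *
p=shot('top'); s=shot('scene')
a=cv2.resize(p['pixels'][140:280,300:470],None,fx=2.3,fy=2.3); b=cv2.resize(s['pixels'][60:240,100:260],None,fx=2.3,fy=2.3)
c=np.zeros((420,800,3),np.uint8); c[:a.shape[0],:a.shape[1]]=a; c[:b.shape[0],400:400+b.shape[1]]=b
cv2.imwrite('pics/above.png',c[:,:,::-1]); o=telemetry.get_obs(); print(o['tool_pos'],o['tool_rot'],o['qpos'],o['time_s'],o['grip_width'])
E
```

```text
[ 0.57850719 -0.18807908  0.16258753] [1.79970907e+02 2.88737433e-02 1.01673000e+02] [ 47.32232866  20.2060031  -38.94825319  93.7387607   13.3137049
  70.7408209   17.35863022] 4.4 0.06990357801956339
```

View pics/above.png

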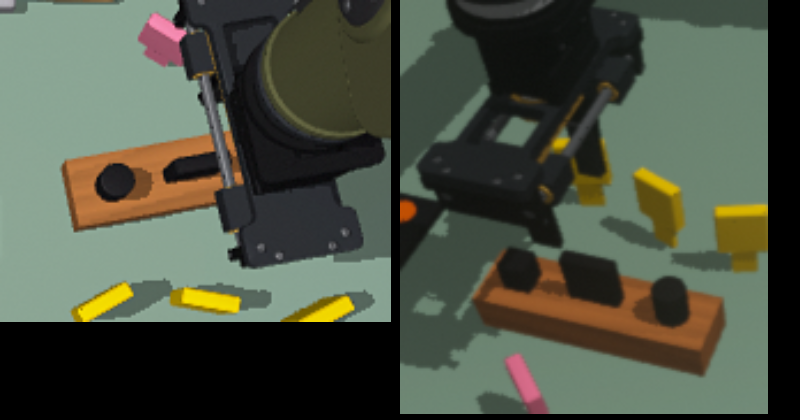

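The fingers straddle the oblong bow's line: the bow is at about (195,168) in the left panel and (592,275) in the right, with the heads and props clear. I'll descend and grip.

Request:
{"api": "drive_tool", "payload": {
  "angular": [
    [0, 0, 0],
    [0, 0, 0],
    [0, 0, 0],
    [0, 0, 0],
    [0, 0, 0],
    [0, 0, 0],
    [0, 0, 0],
    [0, 0, 0],
    [0, 0, 0],
    [0, 0, 0],
    [0, 0, 0],
    [0, 0, 0],
    [0, 0, 0],
    [0, 0, 0],
    [0, 0, 0]
  ],
  "delta_pos": [
    [0, 0.1, 0.8],
    [0, 0, 0.8],
    [0, 0, 0.8],
    [0, 0, 0.8],
    [0, 0, 0.8],
    [0, 0, 0.8],
    [0, 0, 0.8],
    [0, 0, 0.8],
    [0, 0, 0.8],
    [0, 0, 0.8],
    [0, 0, 0.8],
    [0, 0, 0.8],
    [0, 0, 0],
    [0, 0, 0],
    [0, 0, 0]
  ],
  "gripper": [5, 5, 5, 5, 5, 5, 5, 5, 5, 5, 5, 5, 5, 5, 5],
  "squeeze": 10
}}

```text
time_s: 5.9
tool_pos: [0.5796, -0.1878, 0.0666]
tool_rot: [180.0, 0.0, 101.8]
force: [-0.3, 0.6, -0.0]
grip_width: 0.0499
grasp_force: 0.0
```

Request:
{"api": "drive_tool", "payload": {
  "angular": [
    [0, 0, 0],
    [0, 0, 0],
    [0, 0, 0],
    [0, 0, 0],
    [0, 0, 0],
    [0, 0, 0],
    [0, 0, 0],
    [0, 0, 0],
    [0, 0, 0],
    [0, 0, 0],
    [0, 0, 0],
    [0, 0, 0]
  ],
  "delta_pos": [
    [0, 0, 0],
    [0, 0, 0],
    [0, 0, 0],
    [0, 0, 0],
    [0, 0, 0],
    [0, 0, 0],
    [0, 0, 0],
    [0, 0, 0],
    [0, 0, 0],
    [0, 0, 0],
    [0, 0, 0],
    [0, 0, 0]
  ],
  "gripper": [4, 3, 2.6, 2.2, 1.8, 1.4, 1, 0.5, 0.5, 0.5, 0.5, 0.5],
  "squeeze": 10
}}

```text
time_s: 7.1
tool_pos: [0.5792, -0.1877, 0.0661]
tool_rot: [-180.0, 0.0, 101.8]
force: [0.8, -0.1, 0.6]
grip_width: 0.0138
grasp_force: 10.0
```

Request:
{"api": "drive_tool", "payload": {
  "angular": [
    [0, 0, 0],
    [0, 0, 0],
    [0, 0, 0],
    [0, 0, 0],
    [0, 0, 0],
    [0, 0, 0],
    [0, 0, 0],
    [0, 0, 0],
    [0, 0, 0],
    [0, 0, 0],
    [0, 0, 0],
    [0, 0, 0],
    [0, 0, 0],
    [0, 0, 0],
    [0, 0, 0]
  ],
  "delta_pos": [
    [0, 0, 0],
    [0, 0, 0],
    [0, 0, 0],
    [0, 0, -0.3],
    [0, 0, -0.5],
    [0, 0, -1],
    [0, 0, -1],
    [0, 0, -1],
    [0, 0, -1],
    [0, 0, -1],
    [0, 0, -1],
    [0, 0, -1],
    [0, 0, -1.2],
    [0, 0, -1],
    [0, 0, 0]
  ],
  "gripper": [0.5, 0.5, 0.5, 0.5, 0.5, 0.5, 0.5, 0.5, 0.5, 0.5, 0.5, 0.5, 0.5, 0.5, 0.5],
  "squeeze": 40
}}

```text
time_s: 8.6
tool_pos: [0.5803, -0.1879, 0.1681]
tool_rot: [179.9, 0.1, 101.8]
force: [0.2, -0.6, -1.8]
grip_width: 0.0137
grasp_force: 40.0
```

Request:
{"api": "drive_tool", "payload": {
  "angular": [
    [0, 0, 0.1075],
    [0, 0, 0.1075],
    [0, 0, 0.1075],
    [0, 0, 0.1075],
    [0, 0, 0.1075],
    [0, 0, 0],
    [0, 0, 0],
    [0, 0, 0],
    [0, 0, 0],
    [0, 0, 0],
    [0, 0, 0],
    [0, 0, 0],
    [0, 0, 0],
    [0, 0, 0],
    [0, 0, 0],
    [0, 0, 0],
    [0, 0, 0],
    [0, 0, 0],
    [0, 0, 0]
  ],
  "delta_pos": [
    [0, 0, 0],
    [0, 0, 0],
    [0, 0, 0],
    [0, 0, 0],
    [0, 0, 0],
    [2.47, -1.3, 0],
    [2.47, -1.3, 0],
    [2.47, -1.3, 0],
    [2.47, -1.3, 0],
    [2.47, -1.3, 0],
    [2.47, -1.3, 0],
    [2.47, -1.3, 0],
    [2.47, -1.3, 0],
    [2.47, -1.3, 0],
    [2.47, -1.3, 0],
    [2.47, -1.3, 0],
    [2.47, -1.3, 0],
    [0, 0, 0],
    [0, 0, 0]
  ],
  "gripper": [0.5, 0.5, 0.5, 0.5, 0.5, 0.5, 0.5, 0.5, 0.5, 0.5, 0.5, 0.5, 0.5, 0.5, 0.5, 0.5, 0.5, 0.5, 0.5]
}}

```text
time_s: 10.5
tool_pos: [0.5278, 0.1438, 0.1658]
tool_rot: [-180.0, 0.0, 71.1]
force: [-1.1, -0.7, -0.8]
grip_width: 0.0139
grasp_force: 40.0
```

```bash
python3 - <<'E'
from fit import *
np.set_printoptions(precision=4,suppress=True)
p=shot('top'); s=shot('scene')
a=cv2.resize(p['pixels'][150:310,120:290],None,fx=2.3,fy=2.3); b=cv2.resize(s['pixels'][130:300,280:450],None,fx=2.3,fy=2.3)
c=np.zeros((420,800,3),np.uint8); c[:a.shape[0],:a.shape[1]]=a; c[:b.shape[0],400:400+b.shape[1]]=b
cv2.imwrite('pics/overdrum.png',c[:,:,::-1]); o=telemetry.get_obs(); print(o['tool_pos'],o['tool_rot'],o['qpos'],o['time_s'],o['grip_width'],o['grasp_force'])
for d in models.cut_out(s,'key_bow'): print(d['p'],d['centre'],d['pixels'].sum())
print('exp bow',proj(s,[*o['tool_pos'][:2],o['tool_pos'][2]-.003]), proj(s,[.528,.143,.06]))
E
```

```text
[0.5284 0.142  0.1658] [-179.9914    0.0586   70.9224] [ 22.6747  13.1806 -45.5234 101.8468  10.0658  69.178  -44.7794] 10.6 0.013415961776918735 39.999515963718295
0.82 [180.3, 127.5] 545
0.67 [212.1, 150.3] 453
0.57 [249.1, 162.3] 556
0.55 [154.5, 231.9] 283
0.49 [365.7, 201.9] 255
exp bow [361.7072 190.2686] [351.5254 226.33  ]
```

View pics/overdrum.png

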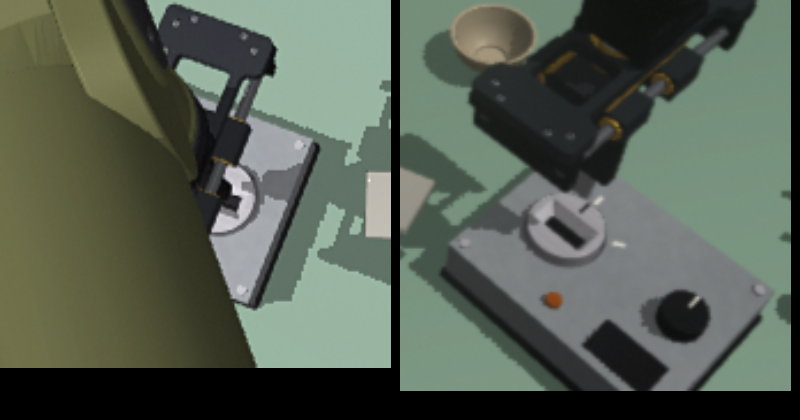

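The slot, about (566,226) in the right panel (scene px (352,228)), is clear and lines up under the gripper. The key is held; its blade is at (590,185). I'll lower it into the lead-in.

Request:
{"api": "drive_tool", "payload": {
  "angular": [
    [0, 0, 0],
    [0, 0, 0],
    [0, 0, 0],
    [0, 0, 0],
    [0, 0, 0],
    [0, 0, 0],
    [0, 0, 0],
    [0, 0, 0],
    [0, 0, 0],
    [0, 0, 0],
    [0, 0, 0],
    [0, 0, 0],
    [0, 0, 0]
  ],
  "delta_pos": [
    [0, 0, 0.7],
    [0, 0, 0.7],
    [0, 0, 0.7],
    [0, 0, 0.7],
    [0, 0, 0.5],
    [0, 0, 0.5],
    [0, 0, 0.5],
    [0, 0, 0.4],
    [0, 0, 0.4],
    [0, 0, 0.3],
    [0, 0, 0.3],
    [0, 0, 0.3],
    [0, 0, 0]
  ],
  "gripper": [0.5, 0.5, 0.5, 0.5, 0.5, 0.5, 0.5, 0.5, 0.5, 0.5, 0.5, 0.5, 0.5]
}}

```text
time_s: 11.95
tool_pos: [0.5279, 0.1432, 0.1057]
tool_rot: [-180.0, 0.0, 71.0]
force: [-0.4, -0.1, -0.8]
grip_width: 0.0136
grasp_force: 40.0
```

```bash
python3 - <<'E'
from h import *
s=shot('scene'); o=telemetry.get_obs(); print(o['tool_pos'],o['force'],o['wrist_torque'])
b=cv2.resize(s['pixels'][170:270,300:420],None,fx=5,fy=5,interpolation=cv2.INTER_CUBIC); b=cv2.convertScaleAbs(b,alpha=1.6)
cv2.imwrite('pics/ins.png',b[:,:,::-1])
E
```

```text
[0.52808687 0.14326167 0.10594319] [ 1.10894045  0.32026204 -0.33149975] [-0.03319217 -0.06614574  0.01739586]
```

View pics/ins.png

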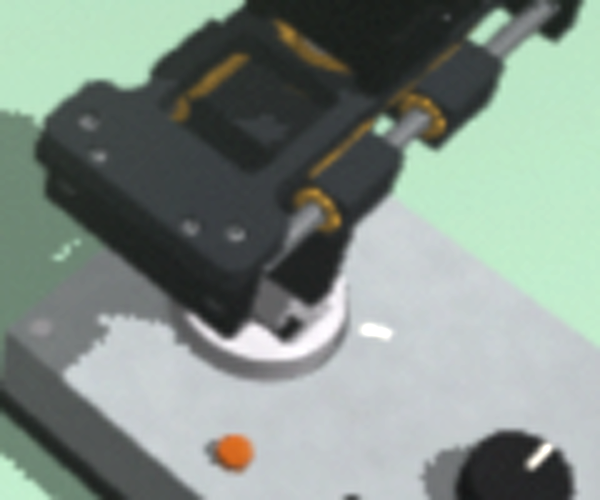

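The blade at (285,320) enters the slot without contact force, so I'll continue down.

Request:
{"api": "drive_tool", "payload": {
  "angular": [
    [0, 0, 0],
    [0, 0, 0],
    [0, 0, 0],
    [0, 0, 0],
    [0, 0, 0],
    [0, 0, 0],
    [0, 0, 0]
  ],
  "delta_pos": [
    [0, 0, 0.3],
    [0, 0, 0.3],
    [0, 0, 0.3],
    [0, 0, 0.2],
    [0, 0, 0.2],
    [0, 0, 0],
    [0, 0, 0]
  ],
  "gripper": [0.5, 0.5, 0.5, 0.5, 0.5, 0.5, 0.5]
}}

```text
time_s: 12.7
tool_pos: [0.5282, 0.1433, 0.0931]
tool_rot: [-180.0, 0.0, 71.0]
force: [0.1, -0.9, -1.1]
grip_width: 0.0139
grasp_force: 40.0
```

Request:
{"api": "drive_tool", "payload": {
  "angular": [
    [0, 0, 0],
    [0, 0, 0],
    [0, 0, 0],
    [0, 0, 0],
    [0, 0, 0]
  ],
  "delta_pos": [
    [0, 0, 0.1],
    [0, 0, 0.1],
    [0, 0, 0.1],
    [0, 0, 0],
    [0, 0, 0]
  ],
  "gripper": [0.5, 0.5, 0.5, 0.5, 0.5]
}}

```text
time_s: 13.2
tool_pos: [0.5282, 0.1433, 0.0901]
tool_rot: [-180.0, 0.0, 71.0]
force: [-0.4, 0.3, -0.7]
grip_width: 0.0136
grasp_force: 40.0
```

Request:
{"api": "drive_tool", "payload": {
  "angular": [
    [0, 0, 0],
    [0, 0, 0],
    [0, 0, 0.08],
    [0, 0, 0.08],
    [0, 0, 0.08],
    [0, 0, 0.08],
    [0, 0, 0.08],
    [0, 0, 0.08],
    [0, 0, 0.08],
    [0, 0, 0.08],
    [0, 0, 0]
  ],
  "delta_pos": [
    [0, 0, 0.1],
    [0, 0, 0],
    [0, 0, 0],
    [0, 0, 0],
    [0, 0, 0],
    [0, 0, 0],
    [0, 0, 0],
    [0, 0, 0],
    [0, 0, 0],
    [0, 0, 0],
    [0, 0, 0]
  ],
  "gripper": [0.5, 0.5, 0.5, 0.5, 0.5, 0.5, 0.5, 0.5, 0.5, 0.5, 0.5]
}}

```text
time_s: 14.3
tool_pos: [0.5286, 0.1443, 0.09]
tool_rot: [-180.0, -0.1, 34.4]
force: [-1.2, 1.7, 5.7]
grip_width: 0.0138
grasp_force: 40.0
```

```bash
python3 - <<'E'
from h import *
o=telemetry.get_obs(); print(o['tool_pos'],o['tool_rot'],o['force'],o['wrist_torque'],o['qpos'])
E
```

```text
[0.52857587 0.1443328  0.09001304] [-1.79997741e+02 -8.43853113e-02  3.43572882e+01] [-1.1839401   1.74393829  5.70344468] [0.33895198 0.32466851 0.04632562] [ 15.5820369   16.84669828 -38.25644903 106.39373096  11.85295118
  60.67804168 -82.95507939]
```

The key is on the floor of the keyway (5.7 N upward) and turning easily. I'll turn on to the stop.

Request:
{"api": "drive_tool", "payload": {
  "angular": [
    [0, 0, 0.08],
    [0, 0, 0.08],
    [0, 0, 0.08],
    [0, 0, 0.08],
    [0, 0, 0.08],
    [0, 0, 0.08],
    [0, 0, 0.08],
    [0, 0, 0.08],
    [0, 0, 0.05],
    [0, 0, 0.05],
    [0, 0, 0]
  ],
  "delta_pos": [
    [0, 0, 0],
    [0, 0, 0],
    [0, 0, 0],
    [0, 0, 0],
    [0, 0, 0],
    [0, 0, 0],
    [0, 0, 0],
    [0, 0, 0],
    [0, 0, 0],
    [0, 0, 0],
    [0, 0, 0]
  ],
  "gripper": [0.5, 0.5, 0.5, 0.5, 0.5, 0.5, 0.5, 0.5, 0.5, 0.5, 0.5]
}}

```text
time_s: 15.4
tool_pos: [0.529, 0.1435, 0.09]
tool_rot: [-180.0, -0.1, -8.0]
force: [-0.9, 0.3, 4.7]
grip_width: 0.014
grasp_force: 40.0
```

```bash
python3 - <<'E'
from h import *
o=telemetry.get_obs(); print(o['tool_pos'],o['tool_rot'],o['force'],o['wrist_torque'],o['qpos'])
E
```

```text
[0.52904291 0.14354507 0.0900148 ] [-1.79977728e+02 -1.06052330e-01 -7.97292530e+00] [-0.90739292  0.34272295  4.73693027] [0.10111663 0.15175422 0.03456535] [  10.32428355   15.7032009   -32.01576329  106.5556117     9.54667293
   60.27659305 -123.44457501]
```

Request:
{"api": "drive_tool", "payload": {
  "angular": [
    [0, 0, 0.04],
    [0, 0, 0.04],
    [0, 0, 0]
  ],
  "delta_pos": [
    [0, 0, 0],
    [0, 0, 0],
    [0, 0, 0]
  ],
  "gripper": [0.5, 0.5, 0.5]
}}

```text
time_s: 15.7
tool_pos: [0.5292, 0.1436, 0.09]
tool_rot: [-180.0, -0.1, -12.4]
force: [-0.2, 0.2, 5.0]
grip_width: 0.0138
grasp_force: 40.0
```

```bash
python3 - <<'E'
from h import *
o=telemetry.get_obs(); print(o['tool_pos'],o['tool_rot'],o['force'],o['wrist_torque'])
E
```

```text
[0.52915287 0.14358163 0.09000488] [-1.79982774e+02 -1.33777106e-01 -1.24328423e+01] [-0.15332233  0.17342843  5.00931013] [0.05189543 0.03146938 0.54248322]
```

The z moment of 0.54 N·m shows the drum is at its stop. I'll release and retreat.

Request:
{"api": "drive_tool", "payload": {
  "angular": [
    [0, 0, -0.01],
    [0, 0, 0],
    [0, 0, 0],
    [0, 0, 0],
    [0, 0, 0],
    [0, 0, 0],
    [0, 0, 0],
    [0, 0, 0],
    [0, 0, 0],
    [0, 0, 0],
    [0, 0, 0],
    [0, 0, 0],
    [0, 0, 0],
    [0, 0, 0],
    [0, 0, 0],
    [0, 0, 0]
  ],
  "delta_pos": [
    [0, 0, 0],
    [0, 0, 0],
    [0, 0, 0],
    [0, 0, 0],
    [0, 0, 0],
    [0, 0, 0],
    [0, 0, -0.3],
    [0, 0, -0.7],
    [0, 0, -1],
    [0, 0, -1.5],
    [0, 0, -1.5],
    [0, 0, -1.5],
    [0, 0, -1.5],
    [0, 0, -1.5],
    [0, 0, -1.5],
    [0, 0, 0]
  ],
  "gripper": [0.5, 1.6, 2, 3, 4, 4, 4, 4, 4, 4, 4, 4, 4, 4, 4, 4],
  "squeeze": 10
}}

```text
time_s: 17.3
tool_pos: [0.5296, 0.1438, 0.2019]
tool_rot: [-179.9, -0.2, -12.1]
force: [0.5, -0.0, 0.4]
grip_width: 0.0398
grasp_force: 0.0
```

```bash
python3 - <<'E'
from h import *
s=shot('scene'); o=telemetry.get_obs(); print(o['tool_pos'],o['force'],o['grip_width'],o['time_s'])
b=cv2.resize(s['pixels'][150:270,300:440],None,fx=5,fy=5,interpolation=cv2.INTER_CUBIC); b=cv2.convertScaleAbs(b,alpha=1.5)
cv2.imwrite('pics/end.png',b[:,:,::-1])
E
```

```text
[0.52886663 0.14349932 0.20033953] [-0.57902296  0.3981706   0.05269233] 0.04008478853562504 17.35
```

View pics/end.png

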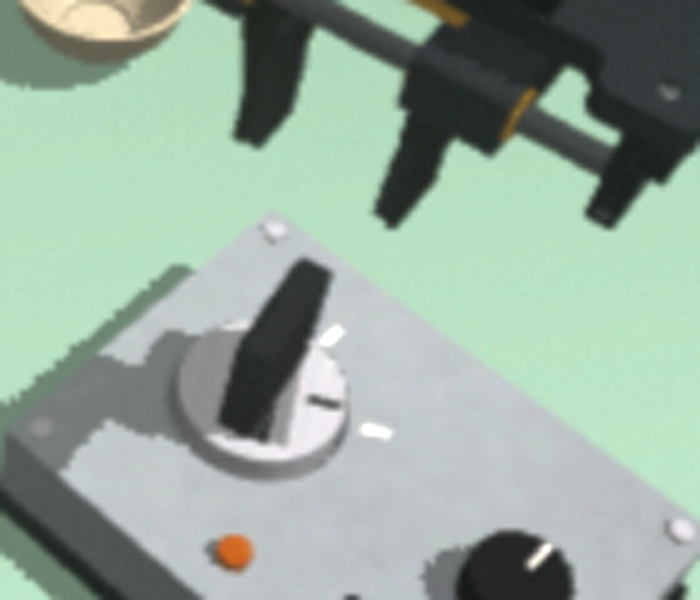

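The key stands upright in the drum. The mark, about (325,402), sits between the off tick (332,335) and the on tick (377,432). I'll compute its angle.

```bash
python3 - <<'E'
from h import *
s=shot('scene')
f=lambda u,v,z: back(s,(300+u/5-.4,150+v/5-.4),z)[:2]
for n,c in(('fit',np.array([.5315,.1452])),('img',f(262,390,.06))):
    print(n,c)
    for k,u,v,z in(('markin',308,398,.06),('markout',341,405,.06),('off',332,335,.05),('on',377,432,.05)):
        d=f(u,v,z)-c; print(k,np.degrees(np.arctan2(d[1],d[0])),np.hypot(*d))
E
```

```text
fit [0.5315 0.1452]
markin 110.14036483168726 0.016417155131927777
markout 107.01796673245748 0.028170642307269813
off 162.96029718484647 0.04565388662883339
on 103.77047020582192 0.043210295818100194
img [0.53019732 0.14472154]
markin 105.30873856149125 0.016476363407979318
markout 104.20952963290175 0.028280858972096673
off 161.8811143571994 0.044556497316564726
on 101.9489147317468 0.04338684461699442
```

The mark is within about 3° of the on tick and about 57° past off, so the switch is on.

```bash
python3 -c "
from cell import env
print(env.sign_off())"
```

```text
the job is handed in; nothing more can be done
None
```

The kiln key stands fully down in the switch, which is turned to on (mark within about 3° of the on tick); the gripper is clear, and the job was handed in at about 17 s with no verdict returned.

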